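Change the plate in the vice and put the others back in the slots that fit

ROBOT

A 6-joint arm with a two-finger parallel gripper is mounted at the origin on a cart in front of the work surface, level with it; the furniture and walls round the work are solid. World frame = base frame: x ahead of the robot, y to its left, z up, the work surface at z = 0. Lengths are in m, angles in degrees, forces in N, time in s.
With the tool pointing down it reaches from about 0.3 to 0.75 m from the base axis. Payload 8.5 kg.
Tool frame: the origin (TCP) lies at the very end of the fingers, on their centre line; the grasp point (between the pads) lies 19 mm behind it (arm.pinch_z is the z of the grasp point in the tool frame, in m); z points along the fingers, y is the direction in which the jaws open and shut (so a half turn about z gives the same grasp; the last joint's range is limited). The gripper opens to 85 mm and grips with 20 to 120 N. Pads are 22 mm wide; open, the fingers measure 114 mm over their backs; the gripper's body (76 mm by 85 mm) begins 54 mm behind the grasp point. The pads swing forward as they close: fully open they stand 13 mm farther back than shut.
Start: joints at [62.435, 21.807, 74.336, -0, 83.858, -12.336], TCP at [0.144, 0.531, 0.231] pointing down, gripper open.
Joint ranges: [-178.18, 178.18], [-50.72, 133.34], [12.68, 142.11], [-81.47, 261.47], [9.98, 163.14], [-165.26, 165.26]. Speed limits (degrees/s): [136.94, 136.94, 180, 180, 180, 180].

INTERFACE

Orientations are given as [roll, pitch, yaw] about the fixed x, y, z axes, in that order (R = Rz(yaw) Ry(pitch) Rx(roll)).
In Python, from rig import arm gives the robot as it stands.
- The arm moves only by the shell command python3 -m crank 'ROWS' [FORCE]. ROWS is a JSON object of lists of equal length, an entry for each row: "claw": the opening, from -1 (shut) to 1 (fully open); "dp": the shift along the tool's x, y, z in cm, a list of three; "yaw": the turn about the tool's z in rad. In form: {"claw": [claw, ...], "dp": [[x, y, z], ...], "yaw": [yaw, ...]}. A call has 1 to 5 rows; each row is the pose to reach, as a shift and turn from the pose commanded when the call began, along the tool's axes at that moment; what a row does not reach only later rows make up. A row lasts 1/12 s, in which the tool goes at most 41.7 mm and 7.16 degrees, less where a joint would pass 70% of its speed; a pose out of reach is approached as far as the arm can. A call with a gripper value outside its range is refused whole. The fingers move at their own pace and stop on an object; FORCE is the grip in N (left out, the last holds). Time passes only in rows, so rows that repeat a pose let the fingers close. It gives the time, the measured TCP pose, the force and the opening at its end, in the units of the state.
- arm.read_state(): the state, without advancing time (a new reading comes with each control period).
- arm.snapshot(name): name is "scene" or "top" or "wrist"; returns a dict with "pixels" (400x640x3 uint8, blue, green, red), "depth" (400x640 float32, m along the optical axis (not along the pixel's ray), 0 where there is no reading), "mtx" (3x3 intrinsics, pixels), "distortion" ([k1, k2, p1, p2, k3] as OpenCV has them; the pictures are not rectified), "extrinsics" (4x4, takes a point from camera to world coordinates); the wrist camera has in their place "hand_eye" (4x4, takes a point from camera to tool coordinates, whose origin is the TCP and whose axes are the flange's). Camera axes: x right, y up, looking along -z (the intrinsics and any distortion apply to the point x, -y, -z); pixel columns grow to the right and rows downward; lengths in m; the calibration is good to about 2 mm. A picture is of the moment at which its call begins: read the wrist's pose just before it.
- arm.hand_in(): hands the job in, once; it reports no verdict.
The state is a dict: "clock": time; "joint_pos": joint angles; "qd": joint speeds; "effort": joint torques, N m; "ee_pos": TCP position; "tcp_rot": TCP orientation; "wrist_force": force on the tool from outside, world axes, zero at the start; "moment": the same for the moment, N m; "finger_gap": finger opening in m.
Only numpy, scipy, OpenCV 4.12 (cv2) and the standard library are available. Lean on these libraries where they do the work, as an engineer would, in place of code of your own. Each camera call takes 0.05 s, during which the arm holds its last target.

TASK

The thick plate in the vice is finished and the thin plate is the next to be filed, but the plates in the rack stand in slots too wide for them. Change them round: the thin plate upright on the bed between the vice jaws, the middle plate down in the middle slot and the thick plate down in the wide slot, with the narrow slot left empty; use a free spot on the way. Let no plate fall over and leave the loose file and the small screwdriver with the pale handle lying where they are.

Things in the scene. Friction and masses are not known exactly. Their poses are not given: they have to be found in the camera images.
- plate_thin: plain aluminium plate standing on its long edge, 80 mm long (its x axis), 60 mm high (z) and 8 mm thick (its y axis); two small holes near its lower corners. Origin: centre of its underside, z up, so its top edge is at +60 mm. Weighs 100 g, give or take a third. Starts standing loosely in the middle slot
- plate_middle: plain aluminium plate standing on its long edge, 80 mm long (its x axis), 60 mm high (z) and 14 mm thick (its y axis); three 10 mm holes. Origin: centre of its underside, z up, so its top edge is at +60 mm. Weighs 170 g, give or take a third. Starts standing loosely in the wide slot
- plate_thick: plain aluminium plate standing on its long edge, 80 mm long (its x axis), 60 mm high (z) and 20 mm thick (its y axis); one 24 mm hole in the middle and two small ones. Origin: centre of its underside, z up, so its top edge is at +60 mm. Weighs 240 g, give or take a third. Starts on the bed of the vice, between the jaws
- slot_narrow: dark grey plastic block of the plate rack, 74 (x) x 49 (y) x 36 mm, fixed, with one slot along its x axis, 11 mm wide, open at top and ends, for the 8 mm plate. Origin: centre of its underside, z up; slot floor at +10 mm, top at +36 mm, the top 5 mm of the slot bevelled 45 degrees. Three such blocks stand side by side 50 mm apart, in changing order. Starts and ends empty
- slot_middle: dark grey plastic block of the plate rack, 74 (x) x 49 (y) x 36 mm, fixed, with one slot along its x axis, 17 mm wide, open at top and ends, for the 14 mm plate. Origin: centre of its underside, z up; slot floor at +10 mm, top at +36 mm, the top 5 mm of the slot bevelled 45 degrees. Three such blocks stand side by side 50 mm apart, in changing order. Starts with the thin plate
- slot_wide: dark grey plastic block of the plate rack, 74 (x) x 49 (y) x 36 mm, fixed, with one slot along its x axis, 23 mm wide, open at top and ends, for the 20 mm plate. Origin: centre of its underside, z up; slot floor at +10 mm, top at +36 mm, the top 5 mm of the slot bevelled 45 degrees. Three such blocks stand side by side 50 mm apart, in changing order. Starts with the middle plate
- vise_seat (a point): middle of the flat steel bed between the jaws of a small grey machine vice, 40 mm above the bench. x axis along the jaws, y across the gap, z up. The jaws are 34 mm apart (y), 64 mm long (x), rise 30 mm above the bed and do not move, so a plate stands 30 mm out of them. The vice runs from -35 to +86 mm along y, its screw at the +y end; nothing of it is higher than the jaws
- file: small file with a wooden handle, 135 x 15 x 15 mm, lying loose at the front of the bench to the left of the rack. Origin: centre of its underside. To be left alone
- driver: small screwdriver with a pale wooden handle, 86 x 8 x 9 mm, lying loose at the front of the bench to the right of the vice. Origin: centre of its underside. To be left alone. (The white shade of the desk lamp hangs behind, 140 mm or more beyond the vice, 110 to 310 mm above the bench: go round it)

How it is judged (in metres and radians):
At the end, for the whole second after the job is handed in: Thin plate on the vice bed between the jaws (20 mm along, 11 degrees); middle plate on the floor of the middle slot, thick plate on that of the wide slot (bottom within 4 mm of the floor, 15 mm along the slot); all upright within 8 degrees, at rest (x of plate_thin in the frame of vise_seat between -0.02 and 0.02 m and y of plate_thin in the frame of vise_seat between -0.014 and 0.014 m and z of plate_thin in the frame of vise_seat between -0.003 and 0.004 m and angle between the x axis of plate_thin and the x axis of vise_seat, either way round below 0.2 rad and angle between each of plate_thin, plate_middle, plate_thick's own z axis and vertical below 0.15 rad and linear speed of each of plate_thin, plate_middle, plate_thick below 0.01 m/s and angular speed of each of plate_thin, plate_middle, plate_thick below 0.1 rad/s and x of plate_middle in the frame of slot_middle between -0.015 and 0.015 m and y of plate_middle in the frame of slot_middle between -0.005 and 0.005 m and z of plate_middle in the frame of slot_middle between 0.007 and 0.014 m and angle between the x axis of plate_middle and the x axis of slot_middle, either way round below 0.12 rad and x of plate_thick in the frame of slot_wide between -0.015 and 0.015 m and y of plate_thick in the frame of slot_wide between -0.005 and 0.005 m and z of plate_thick in the frame of slot_wide between 0.007 and 0.014 m and angle between the x axis of plate_thick and the x axis of slot_wide, either way round below 0.12 rad); the robot touches nothing.
It fails at once if the thin plate falls over (angle between plate_thin's own z axis and vertical above 0.9 rad).
It fails at once if the middle plate falls over (angle between plate_middle's own z axis and vertical above 0.9 rad).
It fails at once if the thick plate falls over (angle between plate_thick's own z axis and vertical above 0.9 rad).
It fails at once if the file is pushed away (30 mm) (distance of file from where it was at the start of the episode above 0.03 m).
It fails at once if the screwdriver is pushed away (30 mm) (distance of driver from where it was at the start of the episode above 0.03 m).
It also fails if it takes over 96 s, if anything falls off the work surface, if the arm or the gripper's body presses on something with over 40 N, if the wrist force passes 120 N, or if a joint passes its speed limit or range.

## Working session

There is one attempt and no reset: what is moved stays moved. The work goes in short steps, Python scripts to look and compute and a shell command to move; the robot and the scene stay as the last step left them, time stands still between calls to the robot, and variables do not carry over. Pictures are saved under pics/ and viewed, and the job is handed in when it is done.

```bash
ls; mkdir -p pics
python3 - <<'E'
from rig import arm
import cv2
print(arm.read_state(), arm.pinch_z)
for n in ["scene","top","wrist"]:
    s=arm.snapshot(n); cv2.imwrite(f"pics/{n}0.png",s["pixels"]); print(n,s["mtx"],s["distortion"],s.get("extrinsics",s.get("hand_eye")))
    import numpy as np
    print((s["depth"]>0).mean())
E
```

```text
pics
{'clock': 0.0, 'joint_pos': array([ 6.24345567e+01,  2.18404021e+01,  7.43835740e+01, -7.45960865e-04,
        8.38573368e+01, -1.23350771e+01]), 'qd': array([ 0.01400546, -0.04955318,  0.0183027 , -0.03338274,  0.05415454,
        0.03169248]), 'effort': array([-4.20730394e-04, -4.48447108e+01, -2.31283414e+01, -1.22805523e-04,
        4.66068348e-03,  1.49506144e-05]), 'ee_pos': array([0.14435029, 0.53042602, 0.23072423]), 'tcp_rot': array([-1.79920406e+02, -1.66463090e-02,  1.64769703e+02]), 'wrist_force': array([0.94869761, 0.89585128, 0.01375722]), 'moment': array([0.0017793 , 0.03637183, 0.00263904]), 'finger_gap': 0.08555423557571036} -0.0187
scene [[369.42663289   0.         319.98429939]
 [  0.         369.42663289 205.71751848]
 [  0.           0.           1.        ]] [0.02087724 0.         0.         0.         0.        ] [[ 0.87222162  0.30182598 -0.38487729  0.00724317]
 [-0.48890849  0.51538304 -0.70381021 -0.58828066]
 [-0.01406898  0.80204825  0.59709351  0.64579154]
 [ 0.          0.          0.          1.        ]]
0.9959609375
top [[367.51943598   0.      
[... 154 characters left out ...]
   ] [[-0.00454125  0.98648611 -0.16378198  0.23297956]
 [-0.99997006 -0.00345358  0.0069251   0.10093998]
 [ 0.00626588  0.16380852  0.98647225  0.88591788]
 [ 0.          0.          0.          1.        ]]
0.9961328125
wrist [[289.93668775   0.         317.44955214]
 [  0.         289.93668775 198.42366096]
 [  0.           0.           1.        ]] [-0.04524983  0.          0.          0.          0.        ] [[ 1.77888014e-04  9.53080318e-01  3.02717485e-01  7.83894793e-02]
 [ 9.99999984e-01 -1.68071466e-04 -5.84783060e-05 -7.09755199e-04]
 [-4.85635118e-06  3.02717491e-01 -9.53080333e-01 -1.42433434e-01]
 [ 0.00000000e+00  0.00000000e+00  0.00000000e+00  1.00000000e+00]]
0.99604296875
```

View pics/scene0.png

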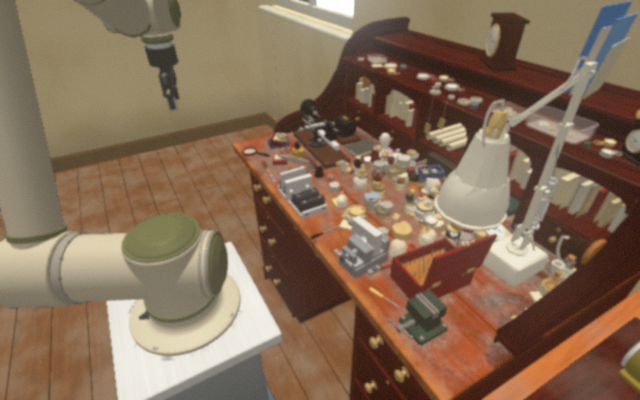

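View pics/top0.png

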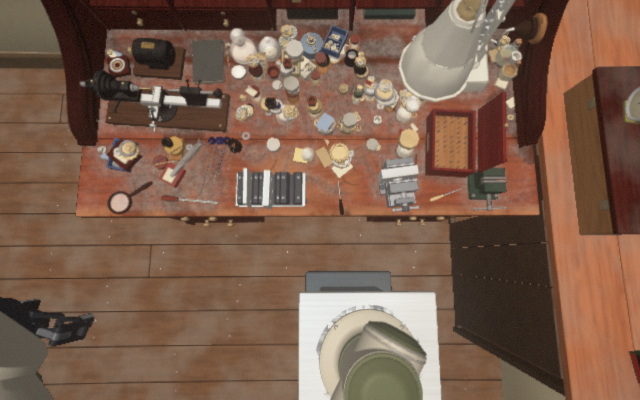

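View pics/wrist0.png

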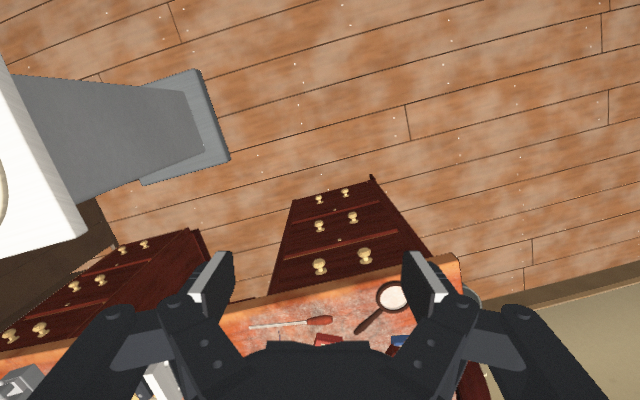

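```bash
cat > h.py <<'E'
from rig import arm
import numpy as np, cv2
from scipy.spatial.transform import Rotation as R
def snap(n):
    st=arm.read_state(); s=arm.snapshot(n)
    if n=="wrist":
        T=np.eye(4); T[:3,:3]=R.from_euler("xyz",st["tcp_rot"],degrees=True).as_matrix(); T[:3,3]=st["ee_pos"]
        s["E"]=T@s["hand_eye"]
    else: s["E"]=s["extrinsics"]
    return s
def ray(s,uv):
    p=cv2.undistortPoints(np.array(uv,float).reshape(-1,1,2),s["mtx"],s["distortion"]).reshape(-1,2)
    d=np.c_[p[:,0],-p[:,1],-np.ones(len(p))]@s["E"][:3,:3].T
    return s["E"][:3,3],d
def plane(s,uv,z):
    o,d=ray(s,uv); return o+d*((z-o[2])/d[:,2])[:,None]
def proj(s,P):
    q=(np.array(P,float).reshape(-1,3)-s["E"][:3,3])@s["E"][:3,:3]
    q=q*[1,-1,-1]
    return cv2.projectPoints(q,np.zeros(3),np.zeros(3),s["mtx"],s["distortion"])[0].reshape(-1,2)
def cloud(s):
    v,u=np.mgrid[:400,:640]; uv=np.c_[u.ravel(),v.ravel()]
    o,d=ray(s,uv); P=o+d*s["depth"].ravel()[:,None]
    return P.reshape(400,640,3)
def view(s,name,c=None,k=1):
    im=s["pixels"]
    if c: im=im[c[1]:c[3],c[0]:c[2]]
    cv2.imwrite("pics/"+name+".png",cv2.resize(im,None,fx=k,fy=k,interpolation=cv2.INTER_CUBIC))
E
python3 - <<'E'
from h import *
s=snap("top"); view(s,"top1",(220,120,480,220),3)
P=cloud(s)
for uv in [(270,190),(245,190),(340,195),(400,180),(400,165),(400,205),(455,150),(450,194)]: print(uv,P[uv[1],uv[0]].round(3))
s=snap("scene"); view(s,"scene1",(260,150,460,310),4)
E
```

```text
(270, 190) [0.381 0.222 0.058]
(245, 190) [0.378 0.275 0.076]
(340, 195) [0.377 0.059 0.004]
(400, 180) [ 0.405 -0.079  0.048]
(400, 165) [ 0.436 -0.075  0.069]
(400, 205) [ 0.349 -0.081  0.027]
(455, 150) [ 0.48  -0.215  0.037]
(450, 194) [ 0.379 -0.208  0.002]
```

View pics/top1.png

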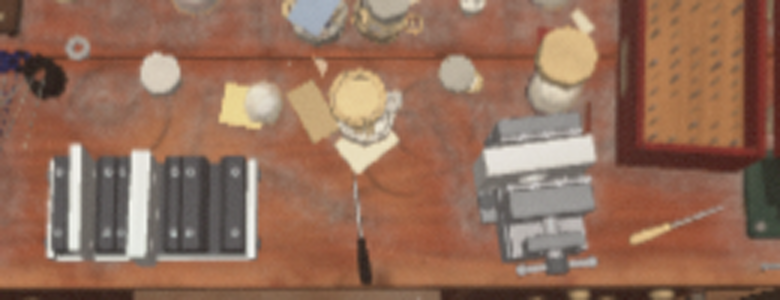

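View pics/scene1.png

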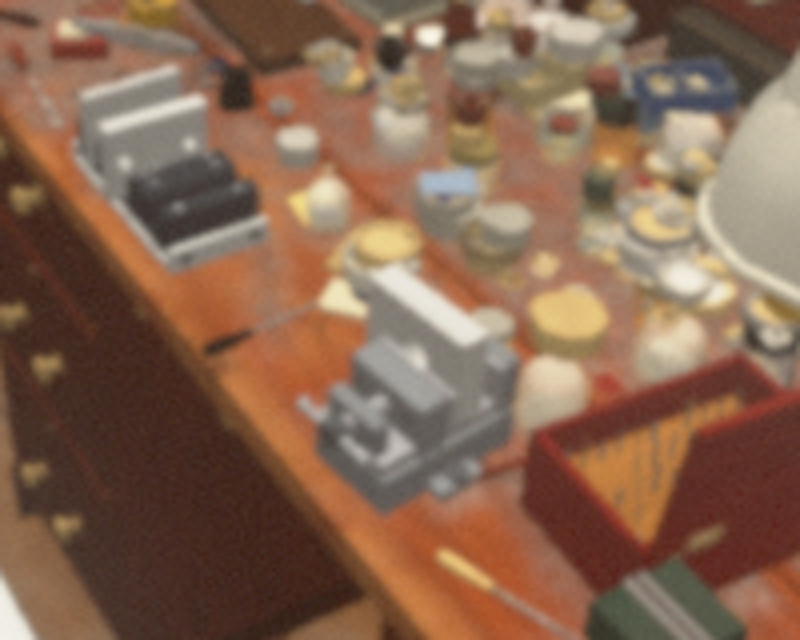

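Run:
```python
from h import *
s=snap("top"); P=cloud(s); g=s["pixels"].min(axis=2)
bright=(g>165).astype(np.uint8)
# rack plates and vice plate: white tops
for nm,(a,b,c,d),z in [("rack",(232,160,312,215),.07),("vice",(375,150,425,185),.1)]:
    m=np.zeros_like(bright); m[b:d,a:c]=bright[b:d,a:c]
    n,l,stt,_=cv2.connectedComponentsWithStats(m)
    for i in range(1,n):
        if stt[i,4]<20: continue
        v,u=np.where(l==i); W=plane(s,np.c_[u,v],z)
        zz=np.median(P[v,u,2])
        r=cv2.minAreaRect((W[:,:2]*1000).astype(np.float32))
        print(nm,stt[i],"depth z",zz.round(3),"rect",np.round(r[0],1),np.round(r[1],1),round(r[2],1))
```

```text
rack [243 168   4  35 130] depth z 0.078 rect [390.5 277.7] [78.1  6.8] 1.7
rack [252 170  18  37 236] depth z 0.078 rect [380.5 231.2] [32.1 89.3] 73.2
rack [302 173   3  33  88] depth z 0.019 rect [380.9 145.9] [73.3  4.5] 0.3
vice [400 150  11   4  29] depth z 0.039 rect [458.6 -80.8] [22.1  6.8] 89.8
vice [381 165  37  13 320] depth z 0.1 rect [413.8 -67. ] [19.7 80.1] 7.7
```

```bash
python3 -m crank '{"claw":[-0.1,-0.1,-0.1,-0.1,-0.1],"dp":[[-2,-3,0],[-5,-6.5,0],[-8,-10,0],[-11,-13.5,0],[-15,-18,0]],"yaw":[-0.06,-0.12,-0.2,-0.26,-0.26]}' 40
```

```text
clock: 0.72
ee_pos: [0.2279, 0.3444, 0.2313]
tcp_rot: [180.0, 0.0, 179.9]
wrist_force: [1.1, 0.9, 1.2]
finger_gap: 0.0383
```

```bash
python3 -m crank '{"claw":[-0.1,-0.1,-0.1,-0.1,-0.1],"dp":[[-3,-2,0],[-6,-5,0],[-9,-7.5,0],[-11,-10,0],[-13,-12,0]],"yaw":[0,0,0,0,0]}'
python3 - <<'E'
from h import *
s=snap("wrist"); view(s,"w1")
print(proj(s,[[.39,.278,.07],[.39,.23,.07],[.39,.18,.036]]))
E
```

```text
clock: 1.13
ee_pos: [0.3582, 0.2234, 0.2314]
tcp_rot: [-180.0, 0.0, 179.6]
wrist_force: [1.4, 0.6, 0.0]
finger_gap: 0.0381
[[366.97427189 209.85221344]
 [323.93695614 210.14769742]
 [282.58857659 200.9436054 ]]
```

View pics/w1.png

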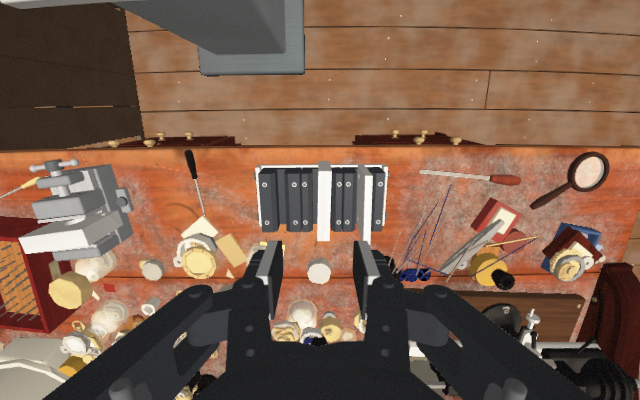

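Run:
```python
from h import *
s=snap("wrist"); view(s,"w2",(245,150,400,250),5)
g=s["pixels"].min(axis=2); m=np.zeros((400,640),np.uint8); m[155:245,245:400]=(g[155:245,245:400]>165)
P=cloud(s)
n,l,stt,_=cv2.connectedComponentsWithStats(m)
for i in range(1,n):
    if stt[i,4]<20: continue
    v,u=np.where(l==i); zz=np.median(P[v,u,2]); print(stt[i],zz)
    for r in (175,190,200,210,225):
        q=u[v==r]
        if len(q): print(r,plane(s,[[q.min()-.5,r],[q.max()+.5,r]],.07)[:,:2].round(4).tolist())
```

```text
[262 162  58   5 128] 0.007632700240033707
[333 162  27   3  70] 0.00748462675951353
[366 162  18   3  40] 0.007802275247061896
[257 165   7  59 165] 0.01989386211908395
175 [[0.3525, 0.1564], [0.3526, 0.1586]]
190 [[0.3693, 0.1563], [0.3693, 0.1585]]
200 [[0.3808, 0.1555], [0.3808, 0.1588]]
210 [[0.3925, 0.1558], [0.3926, 0.1592]]
[384 164   6  59 145] 0.019970070911814908
175 [[0.3537, 0.295], [0.3538, 0.2972]]
190 [[0.3705, 0.295], [0.3705, 0.2983]]
200 [[0.382, 0.2957], [0.382, 0.2979]]
210 [[0.3937, 0.2953], [0.3938, 0.2976]]
[319 168  15  71 928] 0.07782309399443202
175 [[0.3532, 0.223], [0.3533, 0.238]]
190 [[0.3699, 0.2229], [0.37, 0.2371]]
200 [[0.3814, 0.2228], [0.3815, 0.2372]]
210 [[0.3931, 0.2228], [0.3932, 0.2372]]
225 [[0.4111, 0.2215], [0.4113, 0.2362]]
[365 172  10  70 535] 0.0777934617384633
175 [[0.3536, 0.2735], [0.3536, 0.2821]]
190 [[0.3703, 0.2742], [0.3704, 0.2818]]
200 [[0.3818, 0.2736], [0.3819, 0.2824]]
210 [[0.3935, 0.274], [0.3936, 0.283]]
225 [[0.4116, 0.2748], [0.4117, 0.2828]]
```

View pics/w2.png

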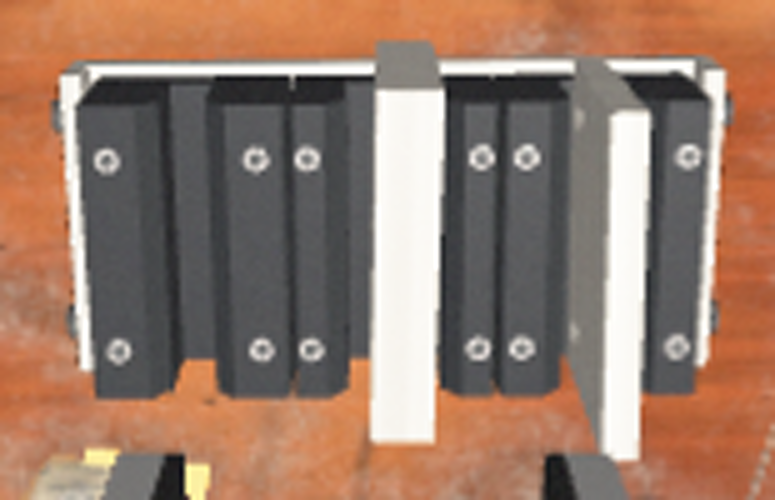

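Run:
```python
from h import *
s=snap("wrist"); P=cloud(s)
print("blocktop z",[P[200,u,2].round(4) for u in (265,300,307,340,350,382)], "table",P[200,225])
def z(a): return [[x/5-.4+245,y/5-.4+150] for x,y in a]
for nm,a in dict(C=[(106,160),(118,350),(256,160),(261,348)],B=[(308,159),(311,348),(482,157),(478,347)],A=[(526,157),(521,348),(688,156),(677,347)]).items():
    W=plane(s,z(a),.044); print(nm,W[:,:2].round(4).tolist(),W.mean(0).round(4), np.degrees(np.arctan2(*(W[1::2]-W[::2]).mean(0)[1::-1])).round(2))
# block edges at top row in zoom y=300 (front)
W=plane(s,z([(92,300),(168,300),(217,300),(291,300),(297,300),(348,300),(441,300),(494,300),(500,300),(565,300),(650,300),(697,300)]),.044);print(W[:,1].round(4), W[0,0])
W=plane(s,z([(178,360),(218,360)]),.018);print(W[:,:2].round(4))
g=s["pixels"].min(axis=2); 
for nm,u0,u1 in (("mid",312,340),("thin",362,378)):
    c=[]
    for v in range(172,236,3):
        row=g[v,u0:u1].astype(float); w=np.clip(row-140,0,None)
        q=np.where(row>150)[0]
        if len(q): c.append([u0+(q.min()+q.max())/2,v])
    W=plane(s,c,.078)[:,:2]; k=np.polyfit(W[:,0],W[:,1],1); print(nm,"y@.38",np.polyval(k,.38).round(4),"ang",np.degrees(np.arctan(k[0])).round(2))
    q=np.where((g[:,u0+8]>150)&(np.arange(400)>160)&(np.arange(400)<245))[0]; print(plane(s,[[u0+8,q.min()],[u0+8,q.max()]],.078)[:,0].round(4))
```

```text
blocktop z [np.float64(0.043), np.float64(0.0431), np.float64(0.0454), np.float64(0.0447), np.float64(0.0454), np.float64(0.0434)] table [ 0.40104279  0.0960784  -0.00061168]
C [[0.3645, 0.1619], [0.4124, 0.1618], [0.3649, 0.1972], [0.4122, 0.1968]] [0.3885 0.1794 0.044 ] -0.29
B [[0.3648, 0.2093], [0.4123, 0.209], [0.3647, 0.2501], [0.4125, 0.2498]] [0.3886 0.2296 0.044 ] -0.36
A [[0.3648, 0.2604], [0.4129, 0.2604], [0.3649, 0.2985], [0.413, 0.2986]] [0.3889 0.2795 0.044 ] -0.0
[0.1563 0.1747 0.1866 0.2045 0.2059 0.2182 0.2407 0.2535 0.255  0.2707
 0.2913 0.3028] 0.3993814300494001
[[0.4258 0.1726]
 [0.4259 0.1832]]
mid y@.38 0.2303 ang -1.55
[0.3441 0.4228]
thin y@.38 0.277 ang 1.2
[0.3372 0.4284]
```

```bash
python3 -m crank '{"claw":[-0.35,-0.35,-0.35,-0.35,-0.35],"dp":[[-1,2,2],[-2,4,5],[-2.6,5.5,9],[-2.6,5.5,12.5],[-2.6,5.5,13.5]],"yaw":[0,0,0,0,0]}' 40
python3 - <<'E'
from h import *
s=snap("wrist"); view(s,"w3",(160,100,480,340),2.4)
E
```

```text
clock: 1.7
ee_pos: [0.3805, 0.2808, 0.0918]
tcp_rot: [-179.8, -0.4, 179.8]
wrist_force: [-0.1, -0.6, -0.6]
finger_gap: 0.0275
```

View pics/w3.png

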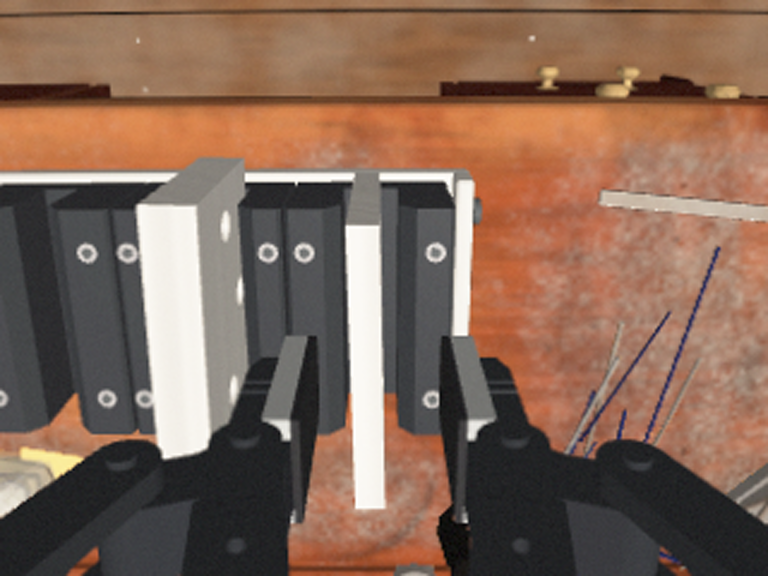

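```bash
python3 -m crank '{"claw":[-0.35,-0.35,-0.35,-0.35],"dp":[[0,0,1],[0,0,1],[0,0,1],[0,0,1]],"yaw":[0,0,0,0]}' 40
python3 - <<'E'
from h import *
s=snap("wrist"); view(s,"w4",(160,100,480,340),2.4)
E
```

```text
clock: 2.08
ee_pos: [0.3836, 0.2807, 0.0874]
tcp_rot: [180.0, 0.1, 179.7]
wrist_force: [0.2, 0.1, 0.2]
finger_gap: 0.0279
```

View pics/w4.png

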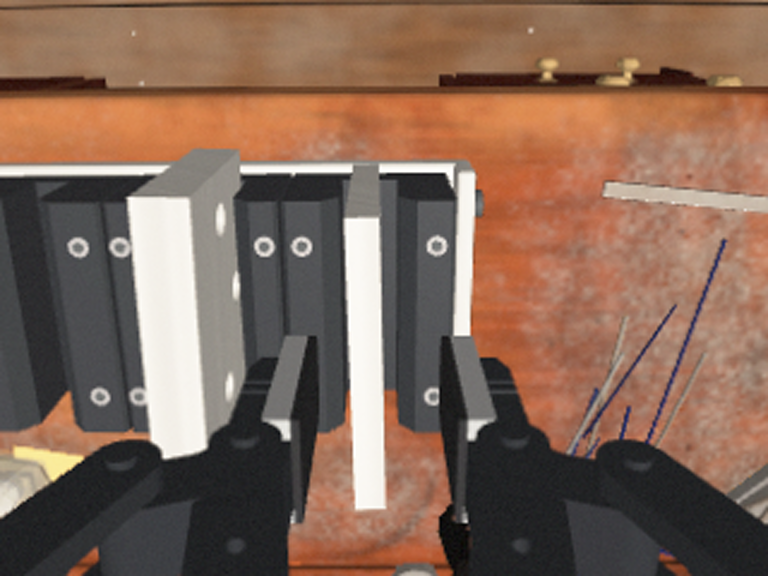

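```bash
python3 -m crank '{"claw":[-0.35,-0.35,-0.35,-0.35,-0.35],"dp":[[0,-0.2,1],[0,-0.2,2.5],[0,-0.2,3.6],[0,-0.2,3.6],[0,-0.2,3.6]],"yaw":[0,0,0,0,0]}' 40 && python3 -m crank '{"claw":[-1,-1,-1,-1,-1],"dp":[[0,0,0],[0,0,0],[0,0,0],[0,0,0],[0,0,0]],"yaw":[0,0,0,0,0]}' 40
```

```text
clock: 2.55
ee_pos: [0.3836, 0.2783, 0.0508]
tcp_rot: [180.0, 0.0, 179.7]
wrist_force: [0.3, -0.2, 0.9]
finger_gap: 0.0279
clock: 2.97
ee_pos: [0.3839, 0.2785, 0.0513]
tcp_rot: [180.0, 0.1, 179.7]
wrist_force: [-1.0, -0.3, 5.9]
finger_gap: 0.0069
```

```bash
python3 -m crank '{"claw":[-1,-1,-1,-1,-1],"dp":[[0,0,-1],[0,0,-3],[0,0,-6],[0,0,-8.5],[0,0,-8.5]],"yaw":[0,0,0,0,0]}' 40
python3 - <<'E'
from h import *
s=snap("wrist"); view(s,"w5",(160,100,480,340),2.4)
E
```

```text
clock: 3.38
ee_pos: [0.3853, 0.2791, 0.1398]
tcp_rot: [179.8, 0.4, 179.7]
wrist_force: [0.5, 0.5, -0.0]
finger_gap: 0.0076
```

View pics/w5.png

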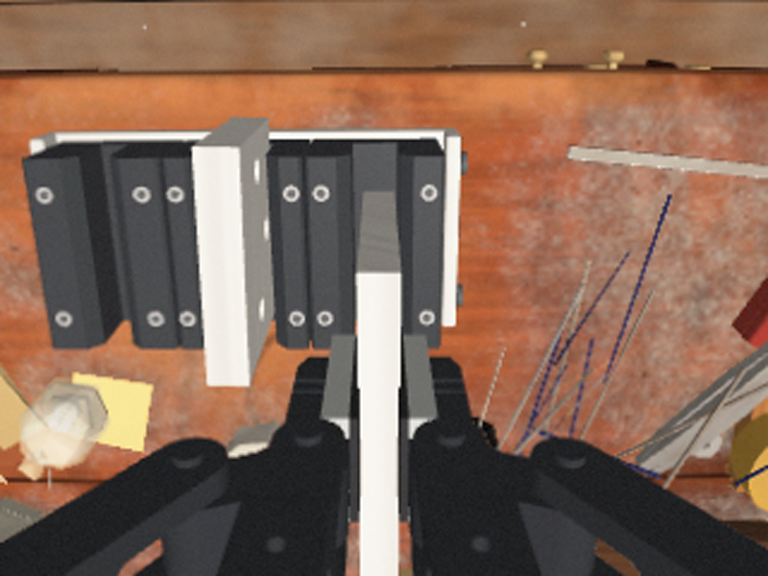

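```bash
python3 -m crank '{"claw":[-1,-1,-1,-1,-1],"dp":[[0,-3,0],[0,-7,0],[0,-9.3,0],[0,-9.9,0],[0,-9.9,1]],"yaw":[0,0,0,0,0]}' 40;python3 -m crank '{"claw":[-1,-1,-1,-1],"dp":[[0,0,2],[0,0,3],[0,0,3],[0,0,3]],"yaw":[0,0,0,0]}' 40
python3 - <<'E'
from h import *
s=snap("wrist"); view(s,"w6",(160,100,480,340),2.4)
st=arm.read_state(); print(st["ee_pos"])
E
```

```text
clock: 3.85
ee_pos: [0.3833, 0.178, 0.1256]
tcp_rot: [180.0, 0.1, 179.5]
wrist_force: [0.7, 0.2, -1.1]
finger_gap: 0.0074
clock: 4.18
ee_pos: [0.3825, 0.1794, 0.0948]
tcp_rot: [-180.0, -0.1, 179.7]
wrist_force: [0.3, -0.3, -0.7]
finger_gap: 0.0075
[0.38287302 0.17945867 0.09532591]
```

View pics/w6.png

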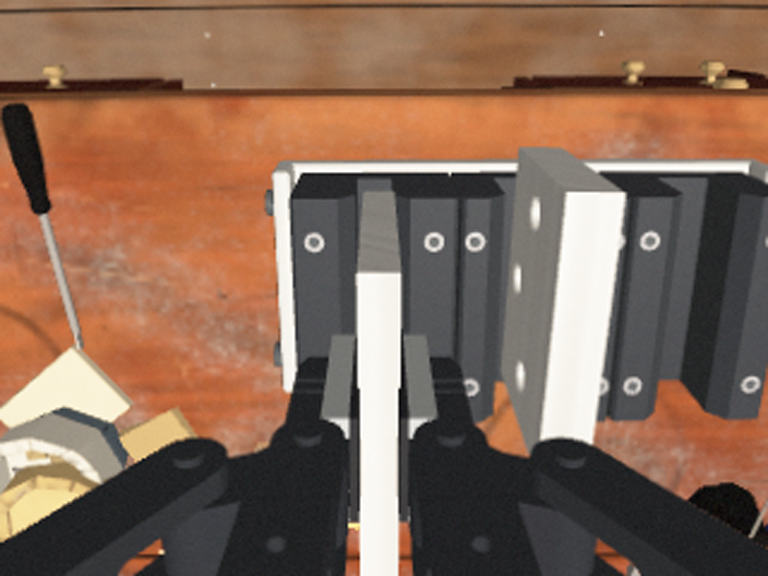

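```bash
python3 -m crank '{"claw":[-1,-1,-1,-1,-1],"dp":[[0,0,0.8],[0,0,1.6],[0,0,2.4],[0,0,3.2],[0,0,3.8]],"yaw":[0,0,0,0,0]}' 40;python3 -m crank '{"claw":[-1,-1,-1],"dp":[[0,0,0.3],[0,0,0.5],[0,0,0.5]],"yaw":[0,0,0]}' 40
```

```text
clock: 4.65
ee_pos: [0.3826, 0.1792, 0.0563]
tcp_rot: [-180.0, -0.1, 179.7]
wrist_force: [0.6, -0.3, -1.1]
finger_gap: 0.0073
clock: 4.9
ee_pos: [0.3828, 0.1792, 0.052]
tcp_rot: [-180.0, -0.0, 179.7]
wrist_force: [0.3, -0.0, 0.2]
finger_gap: 0.0072
```

```bash
python3 -m crank '{"claw":[-1,-1,-0.35,-0.35,-0.35],"dp":[[0,0,0.1],[0,0,0.1],[0,0,0.1],[0,0,0.1],[0,0,0.1]],"yaw":[0,0,0,0,0]}' 40;python3 -m crank '{"claw":[-0.35,-0.35,-0.35,-0.35],"dp":[[0,0,-1],[0,0,-3],[0,0,-5],[0,0,-5]],"yaw":[0,0,0,0]}' 40
python3 - <<'E'
from h import *
s=snap("wrist"); view(s,"w7",(160,100,480,340),2.4)
E
```

```text
clock: 5.32
ee_pos: [0.383, 0.1793, 0.0515]
tcp_rot: [180.0, 0.0, 179.7]
wrist_force: [1.2, -0.1, 0.4]
finger_gap: 0.0279
clock: 5.65
ee_pos: [0.3844, 0.1796, 0.1041]
tcp_rot: [179.9, 0.3, 179.7]
wrist_force: [0.8, -0.2, -0.1]
finger_gap: 0.0277
```

View pics/w7.png

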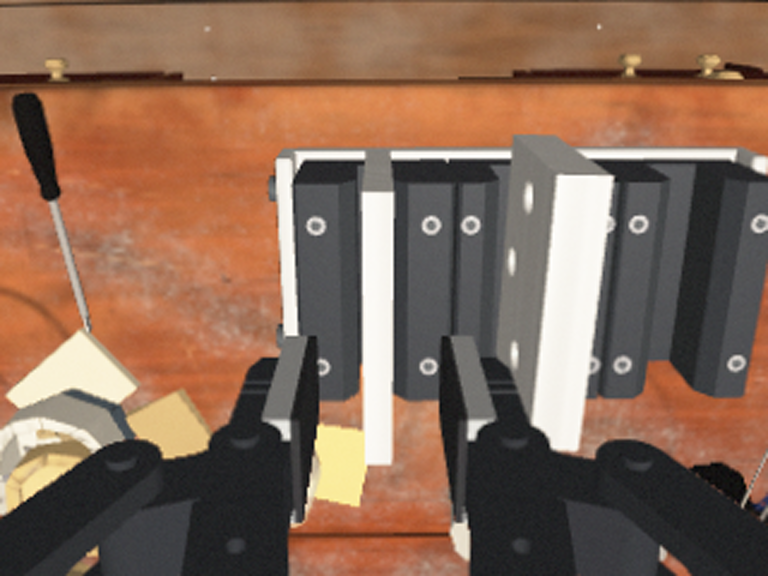

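```bash
python3 -m crank '{"claw":[-0.25,-0.25,-0.25,-0.25,-0.25],"dp":[[0,2,-0.5],[0,4,-0.5],[0,5,0],[0,5,0],[0,5,0]],"yaw":[0,0,0,0,0]}' 50
python3 - <<'E'
from h import *
s=snap("wrist"); view(s,"w8",(160,100,480,340),2.4)
st=arm.read_state(); print(st["ee_pos"])
E
```

```text
clock: 6.12
ee_pos: [0.3825, 0.229, 0.1003]
tcp_rot: [-180.0, -0.1, 179.7]
wrist_force: [0.5, -0.2, 0.6]
finger_gap: 0.0322
[0.38272142 0.22872643 0.10056966]
```

View pics/w8.png

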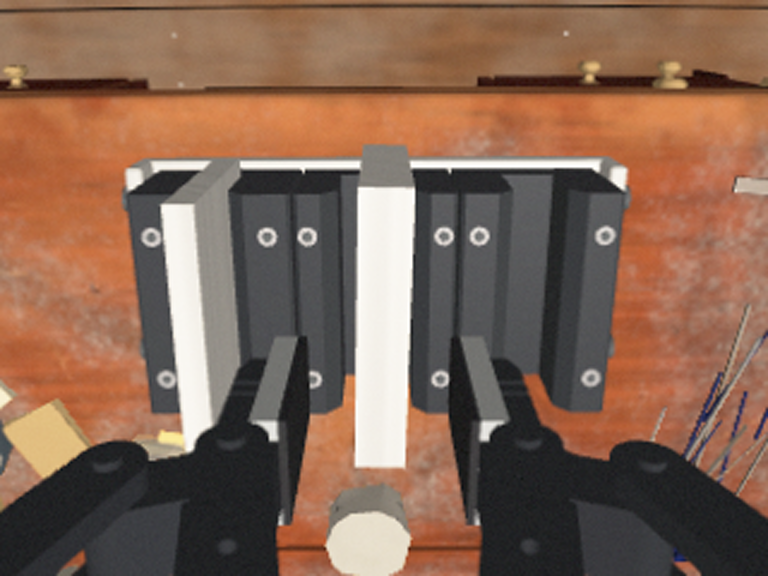

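```bash
python3 -m crank '{"claw":[-0.25,-0.25,-0.25,-0.25,-0.25],"dp":[[0,0.1,1],[0,0.1,3],[0,0.1,4.5],[0,0.1,5],[0,0.1,5]],"yaw":[0,0,0,0,0]}' 50 && python3 -m crank '{"claw":[-1,-1,-1,-1,-1],"dp":[[0,0,0],[0,0,0],[0,0,0],[0,0,0],[0,0,0]],"yaw":[0,0,0,0,0]}' 50 && python3 -m crank '{"claw":[-1,-1,-1,-1,-1],"dp":[[0,0,-1],[0,0,-2.5],[0,0,-4.5],[0,0,-5],[0,2,-5]],"yaw":[0,0,0,0,0]}' 50
```

```text
clock: 6.58
ee_pos: [0.3827, 0.2294, 0.0504]
tcp_rot: [-180.0, -0.2, 179.6]
wrist_force: [-0.1, -0.5, 0.7]
finger_gap: 0.032
clock: 7.0
ee_pos: [0.3836, 0.2303, 0.052]
tcp_rot: [180.0, 0.1, 179.7]
wrist_force: [-1.1, -3.2, 7.3]
finger_gap: 0.0132
clock: 7.42
ee_pos: [0.3838, 0.2491, 0.1024]
tcp_rot: [180.0, 0.1, 179.6]
wrist_force: [1.0, 1.3, -0.8]
finger_gap: 0.0133
```

```bash
python3 -m crank '{"claw":[-1,-1,-1,-1,-1],"dp":[[-0.3,2,0],[-0.4,3,0],[-0.4,3,0.5],[-0.4,3,1],[-0.4,3,1]],"yaw":[0,0,0,0,0]}' 50
python3 - <<'E'
from h import *
s=snap("wrist"); view(s,"w9",(160,100,480,340),2.4)
st=arm.read_state(); print(st["ee_pos"])
E
```

```text
clock: 7.83
ee_pos: [0.3866, 0.2794, 0.0898]
tcp_rot: [-179.9, -0.2, 179.7]
wrist_force: [0.5, -0.4, -0.8]
finger_gap: 0.0131
[0.38685038 0.2793499  0.09039142]
```

View pics/w9.png

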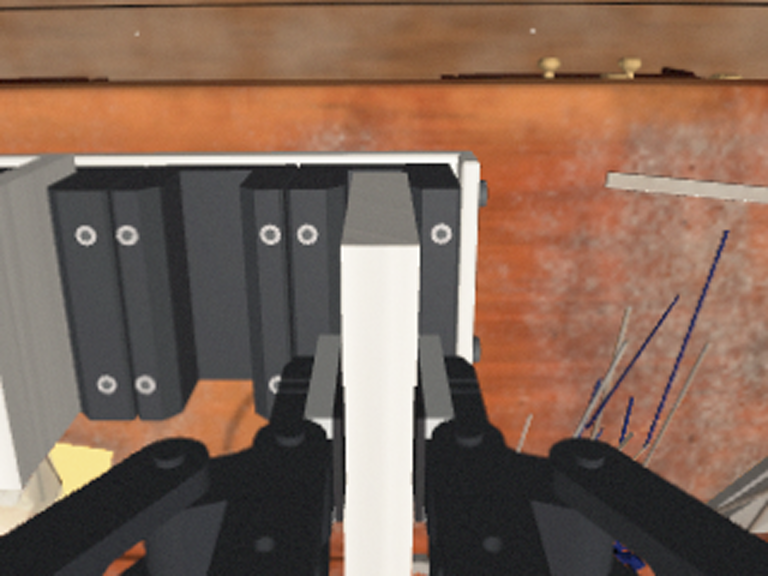

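```bash
python3 -m crank '{"claw":[-1,-1,-1,-1,-1],"dp":[[0,0,0.8],[0,0,1.6],[0,0,2.4],[0,0,3.2],[0,0,3.5]],"yaw":[0,0,0,0,0]}' 50;python3 -m crank '{"claw":[-1,-1,-1],"dp":[[0,0,0.3],[0,0,0.3],[0,0,0.3]],"yaw":[0,0,0]}' 50
```

```text
clock: 8.3
ee_pos: [0.3869, 0.2796, 0.0549]
tcp_rot: [-179.9, -0.1, 179.7]
wrist_force: [0.1, -3.8, 0.1]
finger_gap: 0.0131
clock: 8.55
ee_pos: [0.387, 0.2797, 0.0529]
tcp_rot: [-179.9, -0.1, 179.7]
wrist_force: [-0.2, -5.6, -3.3]
finger_gap: 0.0133
```

```bash
python3 -m crank '{"claw":[-1,-1,-1],"dp":[[0,-0.1,0.1],[0,-0.1,0.2],[0,-0.1,0.2]],"yaw":[0,0,0]}' 50;python3 -m crank '{"claw":[-0.25,-0.25,-0.25,-0.25],"dp":[[0,0,0],[0,0,0],[0,0,0],[0,0,0]],"yaw":[0,0,0,0]}' 50;python3 -m crank '{"claw":[-0.25,-0.25,-0.25,-0.25],"dp":[[0,0,-1],[0,0,-3],[0,0,-6],[0,0,-9]],"yaw":[0,0,0,0]}' 50;  python3 - <<'E'
from h import *
s=snap("wrist"); view(s,"w10",(160,100,480,340),2.4)
st=arm.read_state(); print(st["ee_pos"])
P=cloud(s); print(np.nanmax(P[150:250,:,2]))
E
```

```text
clock: 8.8
ee_pos: [0.3875, 0.2795, 0.052]
tcp_rot: [180.0, 0.0, 179.7]
wrist_force: [-2.2, -3.0, 5.5]
finger_gap: 0.0131
clock: 9.13
ee_pos: [0.3876, 0.2794, 0.0514]
tcp_rot: [180.0, 0.0, 179.7]
wrist_force: [-0.2, -0.0, -0.8]
finger_gap: 0.032
clock: 9.47
ee_pos: [0.3871, 0.2791, 0.1421]
tcp_rot: [-180.0, -0.1, 179.7]
wrist_force: [0.7, 0.2, 0.6]
finger_gap: 0.0322
[0.38946492 0.28023604 0.14770267]
0.28460800333177455
```

View pics/w10.png

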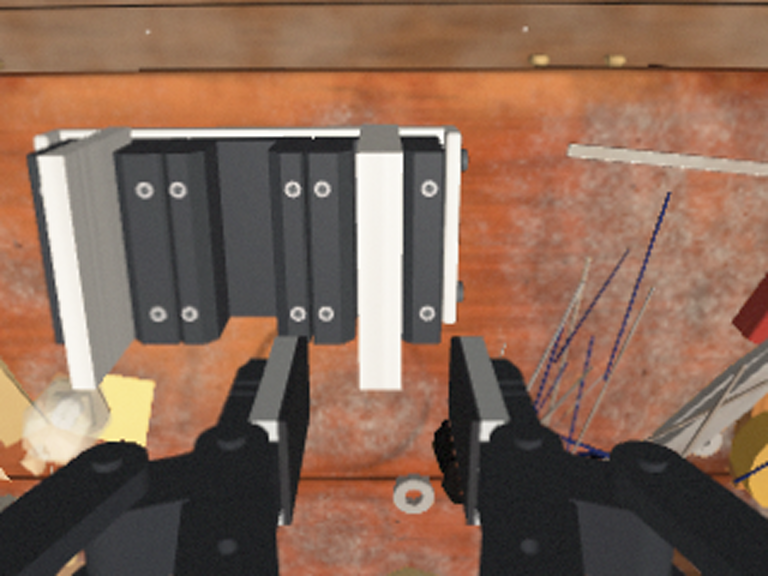

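```bash
python3 -m crank '{"claw":[0,0,0,0,0],"dp":[[0,-3,-2],[0,-7,-4],[0,-11,-5],[0,-15,-5],[0,-19,-5]],"yaw":[0.12,0.24,0.36,0.48,0.6]}' 60
```

```text
clock: 9.93
ee_pos: [0.3863, 0.0877, 0.192]
tcp_rot: [179.9, 0.1, 145.0]
wrist_force: [0.7, 0.4, -0.6]
finger_gap: 0.0427
```

```bash
python3 -m crank '{"claw":[0,0,0,0,0],"dp":[[-2.5,-3,0],[-5,-6,0],[-7.5,-9,0],[-10,-11.5,0],[-10.5,-11.5,0]],"yaw":[0.12,0.24,0.36,0.48,0.6]}' 60;python3 -m crank '{"claw":[0,0,0,0],"dp":[[0,0,0],[0,0,0],[0,0,0],[0,0,0]],"yaw":[0.12,0.22,0.22,0.22]}' 60
python3 - <<'E'
from h import *
s=snap("wrist"); view(s,"w11",None,1.25)
st=arm.read_state(); print(st["ee_pos"])
P=cloud(s)
np.save("w11.npy",P); cv2.imwrite("w11.png",s["pixels"])
print(proj(s,[[.4138,-.067,.1]]))
E
```

```text
clock: 10.35
ee_pos: [0.408, -0.0699, 0.1913]
tcp_rot: [180.0, 0.1, 110.3]
wrist_force: [0.2, -0.6, -0.1]
finger_gap: 0.0427
clock: 10.68
ee_pos: [0.4072, -0.065, 0.1912]
tcp_rot: [180.0, -0.0, 98.5]
wrist_force: [-0.1, -1.1, 0.3]
finger_gap: 0.0432
[ 0.40720008 -0.06497529  0.19126838]
[[326.03839231 205.01628294]]
```

View pics/w11.png

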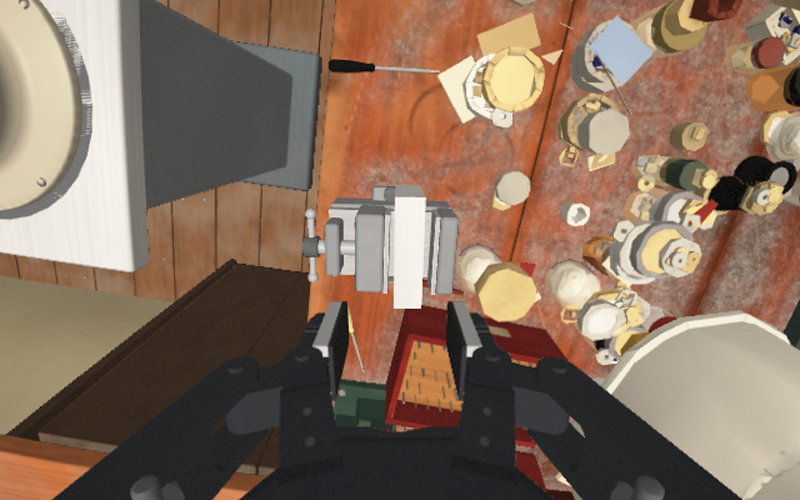

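Run:
```python
from h import *
s=snap("wrist"); P=cloud(s); st=arm.read_state(); print(st["ee_pos"],st["tcp_rot"])
view(s,"w12",(255,140,385,260),6)
m=((s["pixels"].min(axis=2)>170)&(np.abs(P[:,:,2]-.1)<.006)).astype(np.uint8); m[:140]=0;m[255:]=0;m[:,:290]=0;m[:,360:]=0
v,u=np.where(m); r=cv2.minAreaRect(np.c_[u,v].astype(np.float32)); b=cv2.boxPoints(r)
W=plane(s,b,.1); print(len(u),W[:,:2].round(4).tolist(),W.mean(0)); 
r=cv2.minAreaRect((plane(s,np.c_[u,v],.1)[:,:2]*1000).astype(np.float32));print(r)
j=((np.abs(P[:,:,2]-.07)<.004)).astype(np.uint8); j[:140]=0;j[250:]=0;j[:,:270]=0;j[:,375:]=0
n,l,stt,_=cv2.connectedComponentsWithStats(j)
for i in range(1,n):
    if stt[i,4]<80: continue
    v,u=np.where(l==i); print(stt[i],cv2.minAreaRect((plane(s,np.c_[u,v],.07)[:,:2]*1000).astype(np.float32)))
```

```text
[ 0.40720304 -0.06494059  0.191298  ] [1.79994135e+02 2.73344108e-03 9.84884532e+01]
2089 [[0.409, -0.1068], [0.3993, -0.0274], [0.4187, -0.025], [0.4304, -0.1042]] [ 0.41434427 -0.06585752  0.1       ]
((414.1329345703125, -65.7961654663086), (19.982053756713867, 79.88542175292969), 7.667855739593506)
[ 284  171   28   64 1697] ((388.692138671875, -79.33179473876953), (25.575185775756836, 63.8212890625), 6.505949974060059)
[ 344  173   23   63 1158] ((443.552490234375, -72.99837493896484), (17.982515335083008, 63.51767349243164), 6.518763542175293)
```

View pics/w12.png

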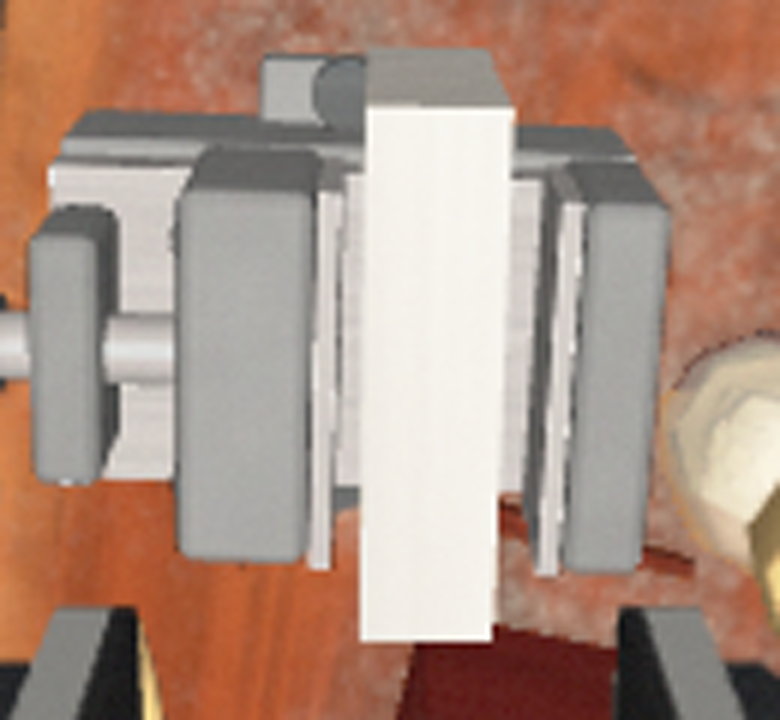

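Run:
```python
from h import *
s=snap("top"); P=cloud(s).reshape(-1,3)
for x in np.arange(.44,.52,.01):
    print(round(x,2),[round(float(P[(abs(P[:,0]-x)<.006)&(abs(P[:,1]-y)<.006)][:,2].max(initial=0)),3) for y in np.arange(-.15,.03,.02)])
```

```text
0.44 [0.0, 0.0, 0.0, 0.0, 0.484, 0.488, 0.496, 0.496, 0.002]
0.45 [0.0, 0.0, 0.0, 0.0, 0.0, 0.482, 0.492, 0.48, 0.001]
0.46 [0.0, 0.0, 0.0, 0.0, 0.0, 0.472, 0.487, 0.465, 0.004]
0.47 [0.0, 0.0, 0.0, 0.0, 0.0, 0.002, 0.477, 0.004, 0.004]
0.48 [0.0, 0.0, 0.0, 0.0, 0.0, 0.002, 0.002, 0.004, 0.002]
0.49 [0.0, 0.0, 0.0, 0.0, 0.0, 0.001, 0.014, 0.016, 0.003]
0.5 [0.0, 0.0, 0.0, 0.0, 0.0, 0.003, 0.014, 0.016, 0.004]
0.51 [0.0, 0.0, 0.0, 0.0, 0.001, 0.003, 0.015, 0.016, 0.002]
0.52 [0.0, 0.0, 0.0, 0.0, 0.003, 0.002, 0.014, 0.014, 0.003]
```

Run:
```python
import numpy as np
P=np.load("w11.npy").reshape(-1,3)
for x in np.arange(.44,.54,.01):
    print(round(x,2),[round(float(P[(abs(P[:,0]-x)<.006)&(abs(P[:,1]-y)<.006)&(P[:,2]<.16)][:,2].max(initial=-.01)),3) for y in np.arange(-.15,.03,.02)])
```

```text
0.44 [0.063, 0.007, 0.07, 0.071, 0.071, 0.071, 0.002, 0.001, 0.001]
0.45 [0.064, 0.007, 0.07, 0.072, 0.072, 0.071, 0.001, 0.002, 0.002]
0.46 [0.063, 0.001, -0.01, 0.069, 0.001, 0.002, 0.002, 0.002, 0.002]
0.47 [0.036, 0.008, 0.039, 0.079, 0.002, 0.002, 0.002, 0.002, 0.002]
0.48 [-0.01, 0.008, 0.08, 0.08, 0.079, 0.002, 0.002, 0.002, 0.001]
0.49 [0.001, 0.001, 0.08, 0.08, 0.079, 0.002, 0.014, 0.014, 0.002]
0.5 [0.002, 0.001, 0.08, 0.079, 0.08, 0.001, 0.014, 0.014, 0.002]
0.51 [0.062, -0.01, 0.08, 0.08, 0.077, 0.002, 0.015, 0.014, 0.002]
0.52 [0.063, -0.01, 0.078, 0.079, 0.002, 0.001, 0.014, 0.014, 0.003]
0.53 [0.063, -0.01, -0.01, 0.007, 0.001, 0.001, 0.002, 0.001, 0.002]
0.54 [0.063, -0.01, -0.01, 0.007, 0.002, 0.001, 0.002, 0.001, 0.01]
```

```bash
python3 -m crank '{"claw":[-0.02,-0.02,-0.02,-0.02,-0.02],"dp":[[-0.2,0.7,1],[-0.2,0.7,4],[-0.2,0.7,7],[-0.2,0.7,8],[-0.2,0.7,8]],"yaw":[0.014,0.014,0.014,0.014,0.014]}' 60
python3 - <<'E'
from h import *
s=snap("wrist"); view(s,"w13",(160,100,480,340),2.4)
E
```

```text
clock: 11.25
ee_pos: [0.4133, -0.0654, 0.1094]
tcp_rot: [-179.8, -0.1, 97.6]
wrist_force: [0.6, -0.6, -0.2]
finger_gap: 0.0417
```

View pics/w13.png

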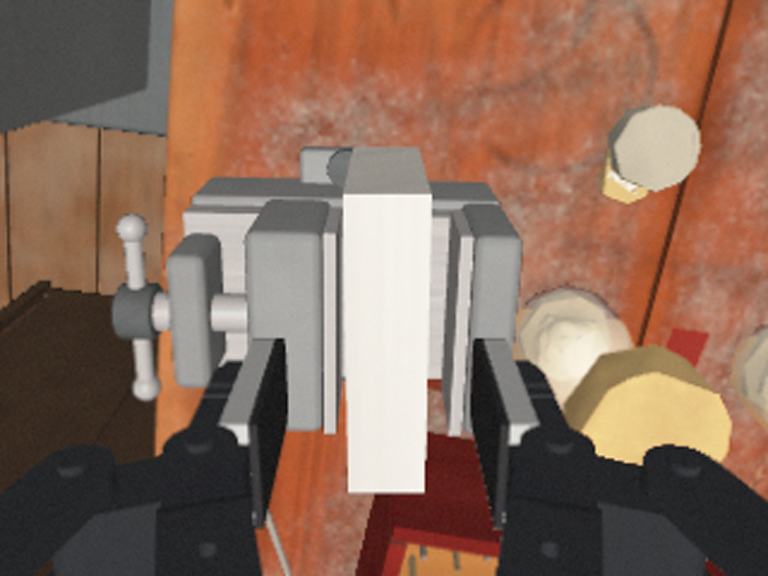

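```bash
python3 -m crank '{"claw":[-0.02,-0.02,-0.02,-0.02,-0.02],"dp":[[0,0.1,1],[0,0.1,2],[0,0.1,3],[0,0.1,3.5],[0,0.1,3.5]],"yaw":[0,0,0,0,0]}' 60;  python3 -m crank '{"claw":[-1,-1,-1,-1,-1],"dp":[[0,0,0],[0,0,0],[0,0,0],[0,0,0],[0,0,0]],"yaw":[0,0,0,0,0]}' 60
```

```text
clock: 11.72
ee_pos: [0.4156, -0.0659, 0.0765]
tcp_rot: [180.0, 0.0, 97.5]
wrist_force: [-0.2, -0.0, -0.3]
finger_gap: 0.0416
clock: 12.13
ee_pos: [0.4159, -0.0661, 0.0773]
tcp_rot: [179.9, 0.1, 97.5]
wrist_force: [-1.5, 0.3, 7.0]
finger_gap: 0.0189
```

```bash
python3 -m crank '{"claw":[-1,-1,-1,-1,-1],"dp":[[0,0,-1],[0,0,-4],[0,0,-7.5],[0,0,-11],[3,0,-12]],"yaw":[0,0,0,0,-0.1]}' 60; python3 -m crank '{"claw":[-1,-1,-1,-1,-1],"dp":[[4,0,0],[8,0,0],[12,0,0],[16,0,0],[20,0,0]],"yaw":[-0.12,-0.24,-0.36,-0.48,-0.6]}' 60
```

```text
clock: 12.55
ee_pos: [0.4141, -0.0393, 0.2011]
tcp_rot: [179.6, 0.4, 103.0]
wrist_force: [1.7, 0.6, -1.7]
finger_gap: 0.019
clock: 12.97
ee_pos: [0.3646, 0.1601, 0.1967]
tcp_rot: [180.0, 0.0, 137.9]
wrist_force: [1.1, -0.2, -3.8]
finger_gap: 0.0185
```

```bash
python3 -m crank '{"claw":[-1,-1,-1,-1,-1],"dp":[[1,2.5,0],[2,5,0],[2.9,6.8,0],[2.9,6.8,0],[2.9,6.8,0]],"yaw":[-0.12,-0.24,-0.36,-0.48,-0.6]}' 60; python3 -m crank '{"claw":[-1,-1,-1,-1],"dp":[[0,0,0],[0,0,2],[0,0,4],[0,0,4]],"yaw":[-0.12,-0.13,-0.13,-0.13]}' 60
python3 - <<'E'
from h import *
s=snap("wrist"); view(s,"w14",(160,100,480,340),2.4)
E
```

```text
clock: 13.38
ee_pos: [0.3898, 0.2292, 0.1962]
tcp_rot: [-180.0, -0.0, 172.5]
wrist_force: [0.9, -0.2, -3.1]
finger_gap: 0.0189
clock: 13.72
ee_pos: [0.3883, 0.2278, 0.1537]
tcp_rot: [-179.9, -0.3, 179.4]
wrist_force: [-1.0, 0.4, -2.9]
finger_gap: 0.0187
```

View pics/w14.png

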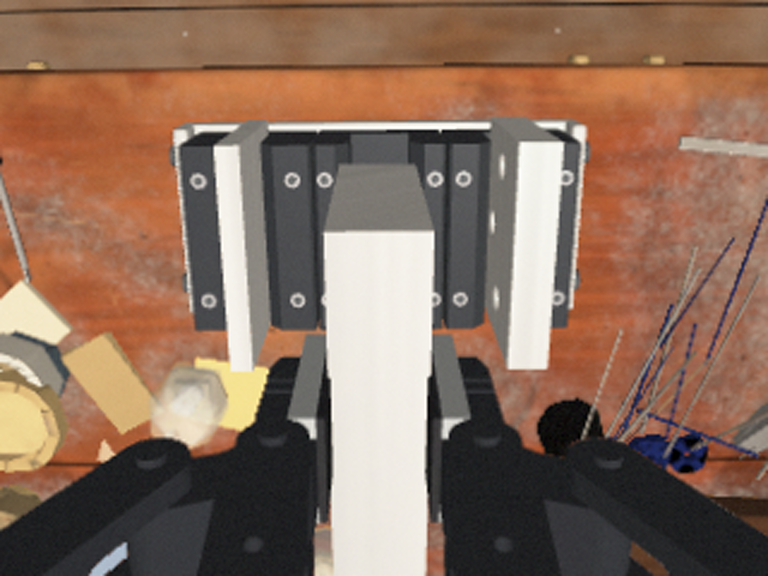

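```bash
python3 -m crank '{"claw":[-1,-1,-1,-1,-1],"dp":[[0,0.1,2],[0,0.1,4],[0,0.1,5.5],[0,0.1,5.5],[0,0.1,5.5]],"yaw":[0,0,0,0,0]}' 60
python3 - <<'E'
from h import *
s=snap("wrist"); view(s,"w15",(160,100,480,340),2.4)
E
```

```text
clock: 14.18
ee_pos: [0.3905, 0.2294, 0.1022]
tcp_rot: [180.0, 0.0, 179.4]
wrist_force: [-0.4, -0.2, -2.9]
finger_gap: 0.0185
```

View pics/w15.png

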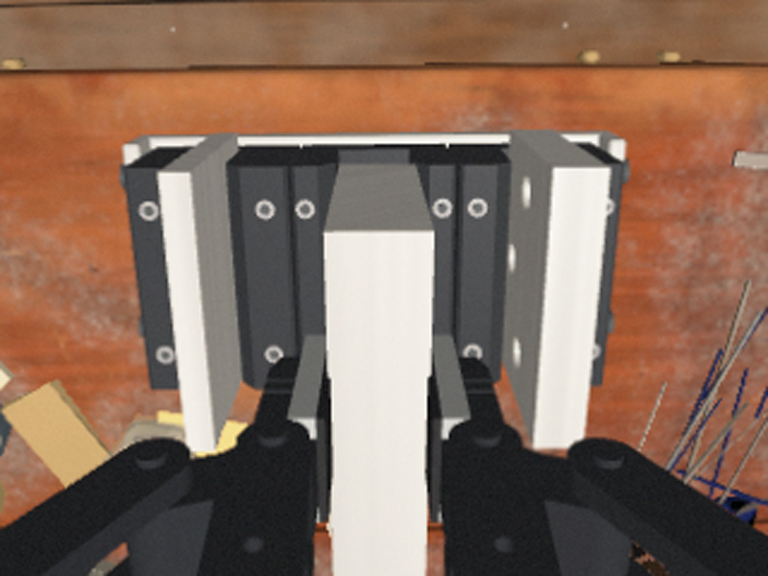

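```bash
python3 -m crank '{"claw":[-1,-1,-1,-1,-1],"dp":[[0,-0.05,1],[0,-0.05,2],[0,-0.05,2.5],[0,-0.05,3],[0,-0.05,3.5]],"yaw":[0,0,0,0,0]}' 60; python3 -m crank '{"claw":[-1,-1,-1,-1],"dp":[[0,0,0.4],[0,0,0.8],[0,0,0.9],[0,0,0.9]],"yaw":[0,0,0,0]}' 60
```

```text
clock: 14.65
ee_pos: [0.3907, 0.2289, 0.0669]
tcp_rot: [180.0, 0.1, 179.4]
wrist_force: [0.0, 1.1, -4.0]
finger_gap: 0.0185
clock: 14.98
ee_pos: [0.3901, 0.2287, 0.0571]
tcp_rot: [-180.0, -0.0, 179.4]
wrist_force: [-0.0, 0.3, -3.4]
finger_gap: 0.019
```

```bash
python3 -m crank '{"claw":[-1,-1,-1],"dp":[[0,0,0.1],[0,0,0.2],[0,0,0.2]],"yaw":[0,0,0]}' 60
```

```text
clock: 15.23
ee_pos: [0.3902, 0.2288, 0.0554]
tcp_rot: [180.0, 0.0, 179.4]
wrist_force: [0.1, -0.5, -2.1]
finger_gap: 0.0192
```

```bash
python3 -m crank '{"claw":[-1,-1,-0.15,-0.15,-0.15],"dp":[[0,0,0.1],[0,0,0.1],[0,0,0.1],[0,0,0.1],[0,0,0.1]],"yaw":[0,0,0,0,0]}' 60;  python3 -m crank '{"claw":[-0.15,-0.15,-0.15,-0.15],"dp":[[0,0,-1],[0,0,-3],[0,-2.5,-5],[0,-4.9,-5]],"yaw":[0,0,0,0]}' 40
python3 - <<'E'
from h import *
s=snap("wrist"); view(s,"w16",(160,100,480,340),2.4)
E
```

```text
clock: 15.65
ee_pos: [0.3903, 0.2288, 0.0544]
tcp_rot: [180.0, 0.0, 179.4]
wrist_force: [-0.3, -0.6, -0.2]
finger_gap: 0.0362
clock: 15.98
ee_pos: [0.391, 0.18, 0.107]
tcp_rot: [179.9, 0.3, 179.6]
wrist_force: [0.5, -0.1, 0.6]
finger_gap: 0.036
```

View pics/w16.png

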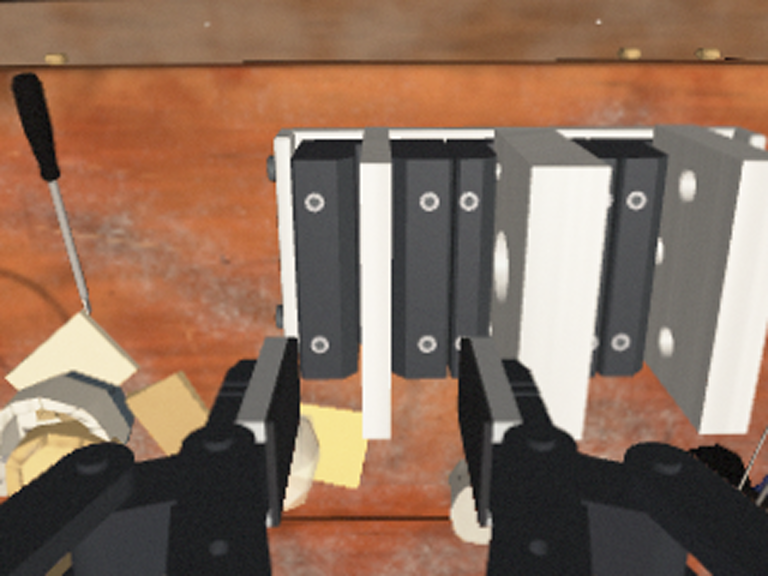

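```bash
python3 -m crank '{"claw":[-0.35,-0.35,-0.35,-0.35,-0.35],"dp":[[0.6,0,0],[0.6,0,2],[0.6,0,4],[0.6,0,4.9],[0.6,0,4.9]],"yaw":[0,0,0,0,0]}' 40;  python3 -m crank '{"claw":[-1,-1,-1,-1,-1],"dp":[[0,0,0],[0,0,0],[0,0,0],[0,0,0],[0,0,0]],"yaw":[0,0,0,0,0]}' 40
```

```text
clock: 16.45
ee_pos: [0.3822, 0.1801, 0.0536]
tcp_rot: [-180.0, -0.2, 179.5]
wrist_force: [-1.0, -0.6, -0.1]
finger_gap: 0.0278
clock: 16.87
ee_pos: [0.3836, 0.1797, 0.0557]
tcp_rot: [-180.0, 0.0, 179.5]
wrist_force: [-1.0, -3.5, 1.7]
finger_gap: 0.007
```

```bash
python3 -m crank '{"claw":[-1,-1,-1,-1,-1],"dp":[[0,0,-1],[0,0,-3],[0,0,-7],[0,0,-11],[0,-2,-13.5]],"yaw":[0,0,0,0,0]}' 40;  python3 -m crank '{"claw":[-1,-1,-1,-1,-1],"dp":[[0,-4,0],[0,-8,0],[0,-12,0],[0,-16,0],[0,-18,0]],"yaw":[0.12,0.24,0.36,0.48,0.6]}' 40
```

```text
clock: 17.28
ee_pos: [0.3842, 0.1616, 0.1941]
tcp_rot: [179.9, 0.3, 179.6]
wrist_force: [1.0, -0.2, -0.0]
finger_gap: 0.0072
clock: 17.7
ee_pos: [0.3817, -0.0232, 0.1908]
tcp_rot: [180.0, 0.1, 144.6]
wrist_force: [-0.3, -0.9, -1.6]
finger_gap: 0.007
```

```bash
python3 -m crank '{"claw":[-1,-1,-1,-1,-1],"dp":[[-2.5,-1,0],[-5,-2,0],[-6,-2.2,0],[-6,-2.2,0],[-6,-2.2,0]],"yaw":[0.12,0.24,0.36,0.48,0.6]}' 40; python3 -m crank '{"claw":[-1,-1,-1,-1],"dp":[[0,0,0],[0,0,2],[0,0,3.5],[0,0,3.5]],"yaw":[0.12,0.24,0.24,0.24]}' 40
python3 - <<'E'
from h import *
s=snap("wrist"); view(s,"w17",(160,100,480,340),2.4)
P=cloud(s); st=arm.read_state(); print(st["ee_pos"])
j=((np.abs(P[:,:,2]-.07)<.004)).astype(np.uint8); j[:110]=0;j[235:]=0;j[:,:240]=0;j[:,395:]=0
n,l,stt,_=cv2.connectedComponentsWithStats(j)
for i in range(1,n):
    if stt[i,4]<80: continue
    v,u=np.where(l==i); print(stt[i],cv2.minAreaRect((plane(s,np.c_[u,v],.07)[:,:2]*1000).astype(np.float32)))
E
```

```text
clock: 18.12
ee_pos: [0.4188, -0.073, 0.1904]
tcp_rot: [179.9, -0.0, 110.3]
wrist_force: [0.2, 0.3, -0.7]
finger_gap: 0.0069
clock: 18.45
ee_pos: [0.4173, -0.0719, 0.1535]
tcp_rot: [-179.8, -0.1, 96.9]
wrist_force: [-0.7, -1.0, -0.7]
finger_gap: 0.007
[ 0.41790127 -0.07215396  0.15488508]
[ 267  172   33   63 1956] ((388.3207092285156, -74.68150329589844), (25.754518508911133, 54.05103302001953), 6.5216569900512695)
[ 339  172   25   63 1338] ((443.09033203125, -67.99346923828125), (17.943384170532227, 53.88112258911133), 6.41361665725708)
```

View pics/w17.png

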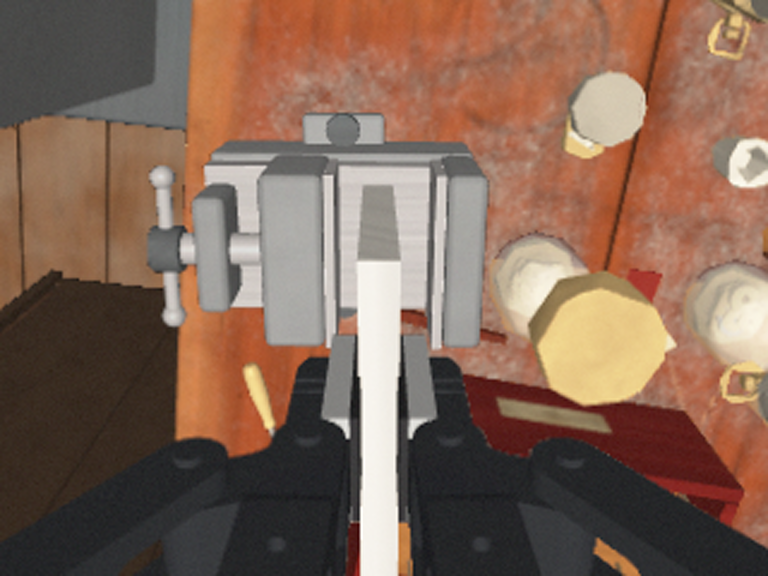

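```bash
python3 -m crank '{"claw":[-1,-1,-1,-1,-1],"dp":[[-0.4,0.1,1],[-0.4,0.1,3],[-0.4,0.1,4.5],[-0.4,0.1,6],[-0.4,0.1,6.8]],"yaw":[0.01,0.01,0.01,0.01,0.01]}' 40; python3 -m crank '{"claw":[-1,-1,-1,-1],"dp":[[0,0,0.3],[0,0,0.6],[0,0,0.6],[0,0,0.6]],"yaw":[0,0,0,0]}' 40
```

```text
clock: 18.92
ee_pos: [0.42, -0.0764, 0.0871]
tcp_rot: [180.0, -0.0, 96.4]
wrist_force: [0.2, 0.0, -0.6]
finger_gap: 0.007
clock: 19.25
ee_pos: [0.4201, -0.0765, 0.082]
tcp_rot: [179.9, 0.0, 96.4]
wrist_force: [0.3, 0.2, -0.9]
finger_gap: 0.0075
```

```bash
python3 -m crank '{"claw":[-1,-1,-1,-1],"dp":[[0,0,0.2],[0,0,0.3],[0,0,0.4],[0,0,0.4]],"yaw":[0,0,0,0]}' 40
```

```text
clock: 19.58
ee_pos: [0.4199, -0.0765, 0.0777]
tcp_rot: [180.0, 0.0, 96.4]
wrist_force: [-0.6, 0.5, 2.3]
finger_gap: 0.0072
```

```bash
python3 -m crank '{"claw":[-1,-1,-1],"dp":[[0,0,0.1],[0,0,0.1],[0,0,0.1]],"yaw":[0,0,0]}' 40;  python3 -m crank '{"claw":[-0.8,-0.6,-0.4,-0.4,-0.4],"dp":[[0,0,0],[0,0,0],[0,0,0],[0,0,0],[0,0,0]],"yaw":[0,0,0,0,0]}' 40
```

```text
clock: 19.83
ee_pos: [0.42, -0.0765, 0.0776]
tcp_rot: [179.9, 0.1, 96.4]
wrist_force: [-4.1, 2.2, 18.9]
finger_gap: 0.0073
clock: 20.25
ee_pos: [0.4197, -0.0764, 0.0762]
tcp_rot: [-180.0, -0.0, 96.4]
wrist_force: [-0.2, 0.3, 1.0]
finger_gap: 0.0257
```

```bash
python3 -m crank '{"claw":[-0.4,-0.4,-0.4,-0.4,-0.4],"dp":[[0,0,-0.5],[0,0,-2],[0,0,-5],[0,0,-9],[0,0,-11]],"yaw":[0,0,0,0,0]}' 40
python3 - <<'E'
from h import *
s=snap("wrist"); view(s,"w18",(160,100,480,340),2.4); P=cloud(s)
m=((s["pixels"].min(axis=2)>170)&(np.abs(P[:,:,2]-.1)<.006)).astype(np.uint8); m[:120]=0;m[260:]=0;m[:,:290]=0;m[:,360:]=0
v,u=np.where(m); print(len(u),P[v,u,2].mean(),cv2.minAreaRect((plane(s,np.c_[u,v],.1)[:,:2]*1000).astype(np.float32)))
E
```

```text
clock: 20.67
ee_pos: [0.4205, -0.0767, 0.1902]
tcp_rot: [179.8, 0.1, 96.4]
wrist_force: [0.9, -0.0, 1.1]
finger_gap: 0.0257
826 0.099802680493734 ((419.4852600097656, -81.59181213378906), (7.5414581298828125, 79.24122619628906), 6.595122814178467)
```

View pics/w18.png

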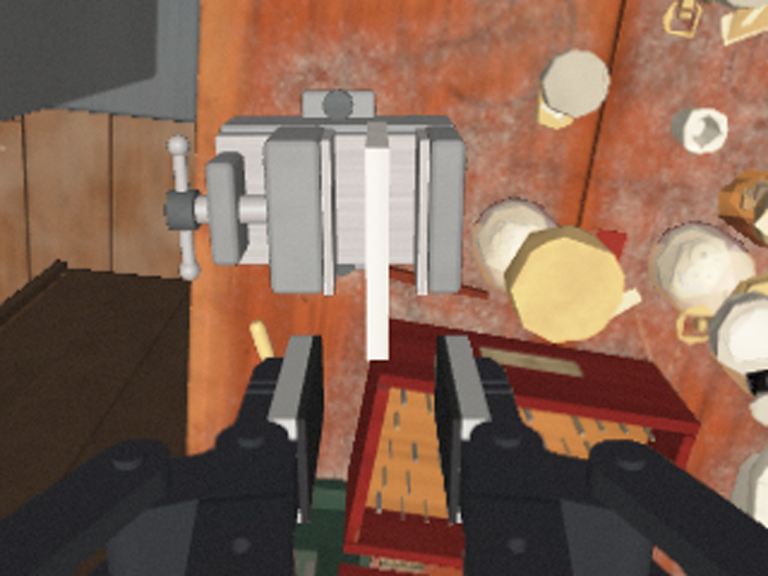

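```bash
python3 -m crank '{"claw":[-0.4,-0.4,-0.4,-0.4,-0.4],"dp":[[0,0,-4],[4,0,-4],[8,0,-4],[12,0,-4],[16,0,-4]],"yaw":[0,-0.12,-0.24,-0.36,-0.48]}' 40; python3 -m crank '{"claw":[-0.4,-0.4,-0.4,-0.4,-0.4],"dp":[[2,2,0],[4,4,0],[6,6,0],[6,7,0],[6,7,0]],"yaw":[-0.12,-0.24,-0.36,-0.48,-0.6]}' 40; python3 -m crank '{"claw":[-0.4,-0.4,-0.4,-0.4,-0.4],"dp":[[0,0,0],[0,0,0],[0,0,0],[0,0,0],[0,0,0]],"yaw":[-0.12,-0.24,-0.36,-0.36,-0.36]}' 40
python3 - <<'E'
from h import *
s=snap("wrist"); view(s,"w19",None,1.25)
s=snap("scene"); view(s,"sc2",(260,150,460,310),4)
E
```

```text
clock: 21.13
ee_pos: [0.4013, 0.0841, 0.2265]
tcp_rot: [180.0, 0.0, 124.1]
wrist_force: [1.5, 0.1, 0.5]
finger_gap: 0.0258
clock: 21.55
ee_pos: [0.4273, 0.1732, 0.2261]
tcp_rot: [180.0, -0.0, 158.7]
wrist_force: [-0.4, -1.2, -0.6]
finger_gap: 0.0255
clock: 21.97
ee_pos: [0.4266, 0.1714, 0.2263]
tcp_rot: [-180.0, -0.0, 178.7]
wrist_force: [0.5, -1.0, 0.6]
finger_gap: 0.0255
```

View pics/w19.png

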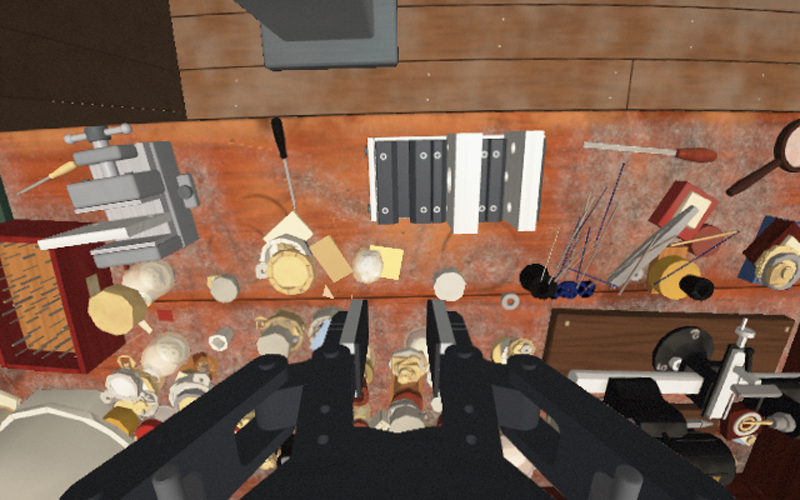

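View pics/sc2.png

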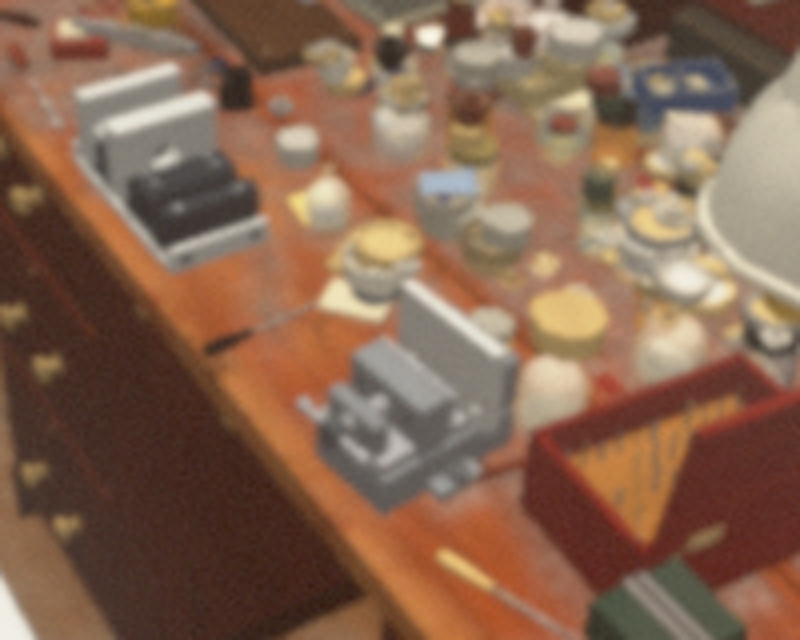

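Everything stands as wanted, with the file and pale-handled driver unmoved. I'll measure the rack plates before handing in.

Run:
```python
from h import *
s=snap("wrist"); P=cloud(s)
m=((s["pixels"].min(axis=2)>165)&(np.abs(P[:,:,2]-.078)<.008)&(P[:,:,1]>.14)&(P[:,:,1]<.32)&(P[:,:,0]<.45)&(P[:,:,0]>.3)).astype(np.uint8)
n,l,stt,_=cv2.connectedComponentsWithStats(m)
for i in range(1,n):
    if stt[i,4]<80: continue
    v,u=np.where(l==i); print(stt[i],np.median(P[v,u,2]).round(4),cv2.minAreaRect((plane(s,np.c_[u,v],.078)[:,:2]*1000).astype(np.float32)))
```

```text
[ 414  105   21   80 1122] 0.0778 ((387.80572509765625, 278.8689880371094), (14.403890609741211, 78.95858001708984), 89.75471496582031)
[ 363  106   23   81 1618] 0.0778 ((388.40875244140625, 227.81829833984375), (20.71178436279297, 79.77656555175781), 89.22590637207031)
```

```bash
python3 -c "
from rig import arm
print(arm.hand_in())"
```

```text
the job is handed in; nothing more can be done
None
```

The plates are changed round and the job is handed in, at about 22 s of the 96 s allowed. I moved the thin plate to the narrow slot as the free spot, then the middle plate to the middle slot, the thick plate to the wide slot, and last the thin plate to the vice bed.

Final checks from the wrist camera:
- **Thin plate:** it stands on the bed between the jaws with its top at 0.100 m. It is about 6 mm off centre along the jaws, 1 mm across, and 0.1 degree off their direction.
- **Middle and thick plates:** both stand on their slot floors, tops at 0.078 m as the rack plates stood at the start. They are within about 1–2 mm of the slot centres and turned less than 1 degree.
- **Rest of the bench:** the narrow slot is empty, and no plate fell over. By eye, the file and the pale-handled driver look unmoved; I did not measure their positions. The gripper hung clear over the bench, touching nothing.

- **Contacts:** the middle plate rubbed the slot wall going in, with about 6 N sideways, so I shifted it 1 mm. The thin plate pressed the vice bed with about 19 N at set-down, within the limits.
- **Rack height:** the rack stands on an 8 mm tray, so its slot floors were about 8 mm higher above the bench than I first took them to be. I measured this from the depth image and allowed for it.

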